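# Pack a pair of copper beakers into their presentation case

## Robot

A 6-joint arm with a two-finger parallel gripper is mounted at the origin on the work surface. World frame = base frame: x ahead of the robot, y to its left, z up, the work surface at z = 0. Lengths are in mm, angles in rad, forces in N, time in s.
With the tool pointing down it reaches from about 300 to 875 mm from the base axis. Payload 6.4 kg.
Tool frame: the origin (TCP) lies midway between the tips of the shut fingers; the grasp point (between the pads) lies 19 mm behind it; z points along the fingers, y is the line along which they close (so a half turn about z gives the same grasp; the last joint's range is limited). The gripper opens to 88 mm and grips with 3 to 60 N. Pads are 18 mm wide; open, the fingers measure 123 mm over their backs; the gripper's body (75 mm by 187 mm) begins 45 mm behind the grasp point.
Start: joints at [-1.487, 0.181, 1.607, -0, 1.354, -0.206], TCP at [164.328, -551.033, 238.714] pointing down, gripper open.
Joint ranges: [-2.99, 2.99], [-0.89, 2.07], [0.3, 2.58], [-1.14, 4.28], [0, 2.63], [-3.12, 3.12]. Speed limits (rad/s): [2.57, 2.57, 3.01, 3.14, 3.14, 3.14].

## Interface

Orientations are given as a unit quaternion [w, x, y, z].
In Python, from bench import get_state, camera, finish_job gives the robot as it stands. The module is installed in compiled form; this text tells all that it offers.
- The arm moves only by the tool move_arm, never from a script. Its argument "commands" is a list of rows, each a list of 2 entries, a list of its own where there are three numbers: the shift along the tool's x, y, z in units of 0.6 m (1.0 is 0.6 m), then the turn about the tool's z in units of 1.5 rad (1.0 is 1.5 rad). In form: [[[x, y, z], yaw], ...]. A call has 1 to 5 rows; each row is the pose to reach, as a shift and turn from the pose commanded when the call began, along the tool's axes at that moment; what a row does not reach only later rows make up. A row lasts 1/12 s, in which the tool goes at most 41.7 mm and 7.16 degrees, less where a joint would pass 70% of its speed; a pose out of reach is approached as far as the arm can. A call with a number of a shift or a turn outside -1 to 1 is refused whole. A call with a gripper value outside its range is refused whole. "gripper" is the gripper's target within -1 to 1 (shut at 1, half-way at 0, fully open at -1), set as the call begins (left out, the last holds). The fingers move at their own pace and stop on an object; "grip_force" is the grip in N (left out, the last holds). Time passes only in rows, so rows that repeat a pose let the fingers close. It gives the time, the measured TCP pose, the force, the opening and the grip force at its end, in the units of the state.
- get_state(): the state, without advancing time (a new reading comes with each control period).
- camera(name): name is "side" or "top" or "wrist"; returns a dict with "color" (400x640x3 uint8, red, green, blue), "range_z" (400x640 float32, mm along the optical axis (not along the pixel's ray), 0 where there is no reading), "fx", "fy", "cx", "cy" (pixels), "cam_to_world" (4x4, takes a point from camera to world coordinates); the wrist camera has in their place "hand_eye" (4x4, takes a point from camera to tool coordinates, whose origin is the TCP and whose axes are the flange's). Camera axes: x right, y down, z forward; pixel columns grow to the right and rows downward; lengths in mm; the calibration is good to about 2 mm. A picture is of the moment at which its call begins: read the wrist's pose just before it.
- finish_job(): hands the job in; it is judged then, once.
The state is a dict: "clock": time; "joint_positions": joint angles; "qvel": joint speeds; "effort": joint torques, N m; "ee_pos": TCP position; "tool_rot": TCP orientation; "contact_force": force on the tool from outside, world axes, zero at the start; "moment": the same for the moment, N m; "grip_width": finger opening in mm; "gripper_force": force on a finger pad.
Only numpy, scipy, OpenCV 4.12 (cv2) and the standard library are available. Lean on these libraries where they do the work, as an engineer would, in place of code of your own. Each camera call takes 0.05 s, during which the arm holds its last target. There are 200 camera calls.

## Task

The pair of copper beakers on the slanted display stand is sold: open the wooden presentation case, lifting its lid up and over until it stays open by itself, then put the beakers one at a time into the case, each upright in a pocket of its own and right down on the pocket floor. The pocket insert was glued in by hand and may sit up to a centimetre off along the case, so feel for each pocket and never force or drop a beaker hard onto it; leave the sugar bowl and coffee pot where they are.

Things in the scene. Friction and masses are not known exactly. Their poses are not given: they have to be found in the camera images.
- case: Wooden presentation case, fixed to the bench. Origin: centre of the underside of its base; z up, y along its length, x from the front (tab side) to the hinge side. Base 112 mm (x) by 210 mm (y), 40 mm high, walls 6 mm. Inside lies a blue insert block with two round pockets (see pocket_row), covered by the lid at the start.
- pocket_row (a point): Point on the case at the insert's top, 36 mm above the bench. Pockets: two, 46 mm wide, 28 mm deep, 80 mm apart, centred in x, meant for y = -40 and +40 mm from this point (case axes), but the insert is glued in off centre: both are shifted together along y by one unknown amount, -9 to +9 mm, that this point does not show. The insert is fast. Felt floor 8 mm above the bench.
- lid (a joint): Lid angle, rad: 0 shut, grows as the front edge rises, stop at 1.75. A deep wooden cover, 112 x 210 mm, 50 mm high, 0.25 to 0.42 kg, hinged on the base's far (+x) upper rim. Let go below about 1.05 rad it falls shut, beyond that it falls open to its stop by itself. Open, it stands up behind the pockets, 56 mm from their row, hollow side to the front.
- lid_tab (a point): Centre of the brass pull tab on the lid's lower front edge: a level plate when shut, 24 mm deep (x, sticking out to the front), 40 mm wide (y), 5 mm thick, this point 13 mm out from the lid's front face, 125 mm from the hinge line, 44 mm above the bench when shut. It turns with the lid (at 0 its axes are the case's).
- lid_hinge (a point): Middle of the lid's hinge line, 40 mm above the bench; the line runs along its y axis. The axes turn with the lid.
- stand: Dark wooden display stand, fixed to the bench. Origin: centre of its underside; a sloping board, 88 mm along the slope and 180 mm wide (y), with two bores of 45 mm diameter and 28 mm depth, 80 mm apart along y, axes leaning 33 degrees from vertical towards the stand's -x side. Each bore holds one beaker; 42 mm of the beaker stands out of the board.
- beaker0_mid (a point): Centre (half-way up, on the axis) of a copper beaker: outer diameter 42 mm, 70 mm tall, wall 2.5 mm, about 0.12 kg (0.08 to 0.17), straight sides and a flat foot with its edge broken by 1 mm. Its z axis runs from foot to open mouth along the beaker, so it leans about 33 degrees from vertical at the start. The two beakers are alike; either may go in either pocket.
- beaker1_mid (a point): Centre (half-way up, on the axis) of a copper beaker: outer diameter 42 mm, 70 mm tall, wall 2.5 mm, about 0.12 kg (0.08 to 0.17), straight sides and a flat foot with its edge broken by 1 mm. Its z axis runs from foot to open mouth along the beaker, so it leans about 33 degrees from vertical at the start. The two beakers are alike; either may go in either pocket.
- sugar_bowl_mid (a point): Centre of a lidded brass sugar bowl, 72 mm diameter, 82 mm tall, this point 40 mm up. To be left alone.
- coffee_pot_mid (a point): Centre of the body of a copper coffee pot, 84 mm diameter, 76 mm tall, this point 38 mm up; its thin handle rises along its +x axis to 150 mm out and 105 mm up. To be left alone.

How it is judged (in metres and radians):
On the way:
1. the lid stands open by itself, touched by nothing (value of joint lid above 1.6 rad and contact force between each of the arm, the fingers and case below 0.1 N), for 0.2 s.
At the end, for the whole second after the job is handed in: The lid stands open (over 1.6 rad) and each of the two pockets holds one beaker, upright within 12 degrees, mouth up, its foot within 7 mm of the pocket floor, at rest and let go (value of joint lid above 1.6 rad and x of beaker0_mid in the frame of case between -0.012 and 0.012 m and z of each of beaker0_mid, beaker1_mid in the frame of case below 0.05 m and angle between each of beaker0_mid, beaker1_mid's own z axis and vertical below 0.21 rad and x of beaker1_mid in the frame of case between -0.012 and 0.012 m and (y of beaker0_mid in the frame of case between -0.056 and -0.024 m or y of beaker1_mid in the frame of case between -0.056 and -0.024 m) and (y of beaker0_mid in the frame of case between 0.024 and 0.056 m or y of beaker1_mid in the frame of case between 0.024 and 0.056 m) and linear speed of each of beaker0, beaker1 below 0.02 m/s); the robot touches nothing.
It fails at once if the sugar bowl is moved by more than 20 mm (distance of sugar_bowl_mid from where it was at the start of the episode above 0.02 m).
It fails at once if the coffee pot is moved by more than 20 mm (distance of coffee_pot_mid from where it was at the start of the episode above 0.02 m).
It fails at once if a beaker is pressed or dropped on the case with more than 45 N (contact force between any of beaker0, beaker1 and case above 45 N).
It also fails if it takes over 72 s, if anything falls off the work surface, if the arm or the gripper's body presses on something with over 40 N, if the wrist force passes 120 N, or if a joint passes its speed limit or range.

## Working session

There is one attempt and no reset: what is moved stays moved. The work goes in short steps, Python scripts to look and compute and a tool call to move; the robot and the scene stay as the last step left them, time stands still between calls to the robot, and variables do not carry over. Pictures are saved under pics/ and viewed, at most 10 in all, crops included, and the job is handed in when it is done.

Besides the shell and the picture viewer there is one more tool, called after "Emit:" by a JSON object that holds its "method" and its "body", one argument or row to a line. move_arm: Moves the arm, as the interface text tells. Its arguments: {"type":"object","properties":{"commands":{"type":"array"},"gripper":{"type":"number"},"grip_force":{"type":"number"}},"required":["commands"]}

```bash
mkdir -p pics; python3 - <<'E'
from bench import *
import cv2,numpy as np
s=get_state();print({k:np.round(v,3).tolist() for k,v in s.items()})
for n in("side","top","wrist"):
    c=camera(n);cv2.imwrite(f"pics/{n}0.png",c["color"][:,:,::-1]);np.savez(f"{n}0.npz",**c)
    print(n,c["fx"],c["cx"],c["cy"],np.round(c.get("cam_to_world",c.get("hand_eye")),3).tolist())
a=np.vstack([cv2.resize(cv2.imread(f"pics/{n}0.png"),(480,300)) for n in("side","top")])
cv2.imwrite("pics/both0.png",a)
E
```

```text
{'clock': 0.0, 'joint_positions': [-1.487, 0.182, 1.608, 0.0, 1.354, -0.206], 'qvel': [0.001, 0.0, 0.0, 0.0, -0.0, -0.001], 'effort': [0.001, -43.386, -34.185, 0.07, 0.039, -0.0], 'ee_pos': [164.286, -550.486, 237.837], 'tool_rot': [-0.001, 0.99, 0.144, 0.0], 'contact_force': [0.217, 0.779, 0.175], 'moment': [-0.057, 0.012, -0.008], 'gripper_force': 0.0, 'grip_width': 88.038}
side 413.8378514172492 317.8114981654424 202.5821424598849 [[-0.991, -0.072, 0.112, 496.954], [-0.134, 0.541, -0.83, 545.803], [-0.001, -0.838, -0.546, 452.305], [0.0, 0.0, 0.0, 1.0]]
top 430.2885001420329 325.8031796898461 202.97268698942224 [[0.027, -0.991, 0.129, 474.267], [-1.0, -0.026, 0.012, 8.998], [-0.009, -0.129, -0.992, 888.491], [0.0, 0.0, 0.0, 1.0]]
wrist 288.497002698094 321.9256692001752 199.5447582426656 [[0.001, -0.962, -0.272, 70.618], [1.0, 0.001, 0.0, 0.667], [0.0, -0.272, 0.962, -145.633], [0.0, 0.0, 0.0, 1.0]]
```

View pics/top0.png

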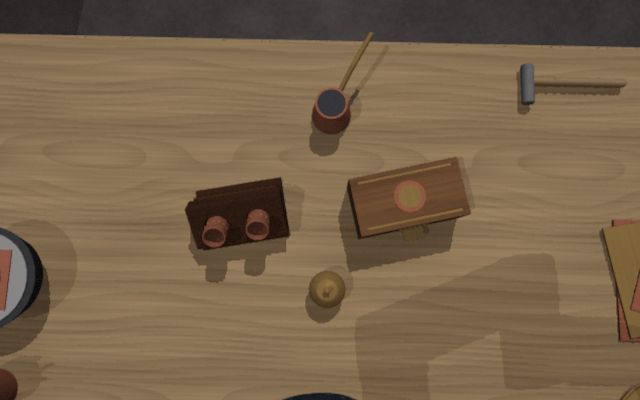

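View pics/side0.png

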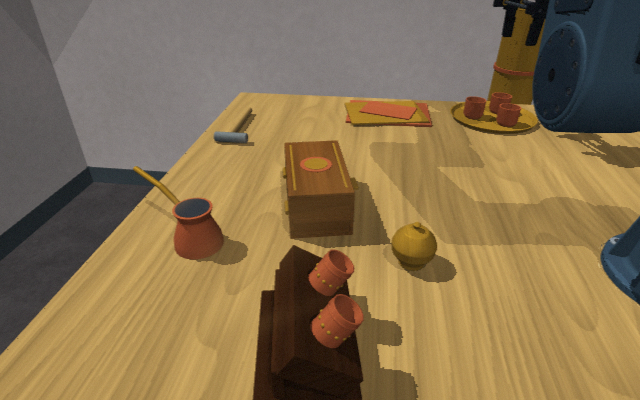

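The top view shows the shut case centred near px (409,198) with its tab at (413,233). The stand is at (240,215), with beakers at (215,232) and (258,224) leaning towards the robot. The bowl is at (327,289) and the pot at (331,110). In the side view the beakers are at (332,270) and (337,322), and the case is at (320,190).

```bash
cat > h.py <<'E'
import numpy as np,cv2
from scipy.spatial.transform import Rotation as R
from scipy.optimize import least_squares
def cloud(c,T):
    z=c["range_z"].astype(float);v,u=np.indices(z.shape)
    P=np.stack([(u-c["cx"])/c["fx"]*z,(v-c["cy"])/c["fy"]*z,z],-1)
    return P@T[:3,:3].T+T[:3,3], z>0
def wristT(s,c):
    q=s["tool_rot"];T=np.eye(4);T[:3,:3]=R.from_quat([q[1],q[2],q[3],q[0]]).as_matrix();T[:3,3]=s["ee_pos"]
    return T@np.array(c["hand_eye"])
def red(c):
    h=cv2.cvtColor(c["color"],cv2.COLOR_RGB2HSV);H=h[...,0]
    return ((H<11)|(H>172))&(h[...,1]>120)&(h[...,2]>60)
def units(d,yaw):  # world shift mm -> tool units (tool down)
    x=np.array([np.cos(yaw),np.sin(yaw)]);y=np.array([np.sin(yaw),-np.cos(yaw)])
    return np.round([x@d[:2]/600,y@d[:2]/600,-d[2]/600],4)
E
python3 - <<'E'
from h import *
C={n:dict(np.load(f"{n}0.npz")) for n in("side","top")}
A={n:cloud(c,c["cam_to_world"]) for n,c in C.items()}
P,ok=A["top"]
m=np.zeros(ok.shape,bool);m[140:255,335:485]=1
print("bench z",np.median(P[300:330,230:280][ok[300:330,230:280]][:,2]))
L=P[m&ok&(P[...,2]>82)&(P[...,2]<98)]
r=cv2.minAreaRect(L[:,:2].astype(np.float32));print("lid",r,np.median(L[:,2]))
t=P[m&ok&(P[...,2]>35)&(P[...,2]<55)&(P[...,0]<r[0][0]-50)];print("tab",len(t),t.mean(0),np.ptp(t,0))
# stand
m[:]=0;m[170:260,180:295]=1
hsv=cv2.cvtColor(C["top"]["color"],cv2.COLOR_RGB2HSV)
rd=red(C["top"])
B=P[m&ok&~cv2.dilate(rd.astype(np.uint8),np.ones((7,7))).astype(bool)&(hsv[...,2]<90)&(P[...,2]>35)]
for i in range(6):
    c0=B.mean(0);n=np.linalg.svd(B-c0,full_matrices=False)[2][2];n*=np.sign(n[2])
    d=abs((B-c0)@n);B=B[d<max(2.5*np.median(d),2)]
print("board",len(B),c0,n,"tilt",np.degrees(np.arccos(n[2])),"dir",np.degrees(np.arctan2(n[1],n[0])),cv2.minAreaRect(B[:,:2].astype(np.float32)))
for nme in A:
    Q,o=A[nme];rr=red(C[nme])&o&(np.linalg.norm(Q[...,:2]-c0[:2],axis=-1)<110)&(Q[...,2]>30)
    nn,lab,st,ce=cv2.connectedComponentsWithStats(rr.astype(np.uint8))
    for i in range(1,nn):
        if st[i,4]>60:
            X=Q[lab==i];print(nme,st[i],X.mean(0).round(1),X.min(0).round(1),X.max(0).round(1), "height over board",np.percentile((X-c0)@n,[2,98]).round(1))
P,ok=A["top"]
for n,(u,v) in {"bowl":(327,289),"pot":(331,110)}.items(): print(n,P[v,u])
E
```

```text
bench z -0.09698836286497681
lid ((596.4526977539062, -136.70262145996094), (112.39595031738281, 210.55865478515625), 13.512046813964844) 89.86048435620671
tab 262 [ 529.33927925 -143.6587938    46.1319559 ] [ 30.2770882  131.92305992  19.49072653]
board 1837 [550.60632665 185.75321846  74.09999207] [-0.53553512 -0.10316964  0.83818743] tilt 33.05079156227154 dir -169.0956845825241 ((541.0084838867188, 188.38528442382812), (74.95332336425781, 180.64048767089844), 11.037248611450195)
side [ 308  250   46   46 1272] [533.4 152.7  89.1] [505.5 109.3  59.3] [564.6 172.3 113.4] height over board [-0.9 42.8]
side [ 310  294   53   54 1754] [518.6 229.9  89.3] [490.5 150.1  44. ] [549.3 248.8 112.9] height over board [-1.5 43. ]
top [245 209  24  31 431] [536.2 144.5  88. ] [507.2 124.4  35.3] [565.1 173.6 114.9] height over board [-16.   43.5]
top [202 216  26  31 436] [521.4 222.6  89.7] [492.2 202.4  40.5] [550.  257.6 115.2] height over board [-13.   43.4]
bowl [419.24275753  12.28067297  79.95394604]
pot [763.59268508  13.67736531  76.44170662]
```

```bash
python3 - <<'E'
from h import *
C={n:dict(np.load(f"{n}0.npz")) for n in("side","top")}
c0=np.array([550.6,185.75,74.1]);a=np.radians(11);n=np.array([-np.sin(np.radians(33))*np.cos(a),-np.sin(np.radians(33))*np.sin(a),np.cos(np.radians(33))])
ey=np.array([-np.sin(a),np.cos(a),0]);ex=np.cross(ey,n)
pts=[]
for k,c in C.items():
    Q,o=cloud(c,c["cam_to_world"]);rr=cv2.erode((red(c)&o).astype(np.uint8),np.ones((3,3)))>0
    X=Q[rr&(np.linalg.norm(Q-c0,axis=-1)<110)];h=(X-c0)@n;pts.append(X[(h>4)&(h<40)])
X=np.vstack(pts);cen=np.array([541.0,188.4,0])
y=(X-cen)@ey
for s in(1,-1):
    W=X[y*s>0];W2=np.c_[(W-c0)@ex,(W-c0)@ey]
    f=lambda p:np.hypot(*(W2-p).T)-21
    r=least_squares(f,W2.mean(0),loss="soft_l1",f_scale=1)
    ax=c0+r.x[0]*ex+r.x[1]*ey   # axis point at board surface (28 from foot)
    print(len(W),r.x,"board",ax,"mid",ax+7*n,"d52",ax+24*n,"med res",np.median(abs(f(r.x))))
print("n",n)
y0=2*np.arctan2(.144,.99)
g=np.radians(13.5);tab=np.array([596.5,-136.7,44])-69.5*np.array([np.cos(g),np.sin(g),0]);print("tab",tab)
print("to tab above: ",units(np.array([*tab[:2],140])-[164.286,-550.486,237.837],y0),"yaw from",y0,"to",g)
E
```

```text
1261 [-14.0676613   44.39846422] board [530.54700509 227.08154938  66.43820252] mid [526.80457772 226.35409519  72.3088965 ] d52 [517.71582553 224.58742073  86.56629615] med res 1.2212441444924451
940 [-13.92306268 -35.65636116] board [545.94122843 148.52069615  66.51695658] mid [542.19880105 147.79324196  72.38765056] d52 [533.11004886 146.0265675   86.64505021] med res 1.2564424085167847
n [-0.53463248 -0.10392203  0.83867057]
tab [ 528.92029053 -152.92445279   44.        ]
to tab above:  [ 0.7713 -0.462   0.1631] yaw from 0.28888315674928794 to 0.23561944901923448
```

Emit:
{"method": "move_arm", "body": {
  "commands": [
    [[0.257,-0.154,0.04],0],
    [[0.257,-0.154,0.04],0],
    [[0.257,-0.154,0.04],0],
    [[0.257,-0.154,0.04],0],
    [[0.257,-0.154,0.04],0]
  ],
  "gripper": -0.45
}}

```text
clock: 0.57
ee_pos: [287.9, -414.0, 213.4]
tool_rot: [-0.002, 0.989, 0.146, 0.0]
contact_force: [0.8, -0.2, -0.3]
grip_width: 63.9
gripper_force: 0.0
```

Emit:
{"method": "move_arm", "body": {
  "commands": [
    [[0.257,-0.154,0.04],0],
    [[0.257,-0.154,0.04],0],
    [[0.257,-0.154,0.04],0],
    [[0.257,-0.154,0.04],0],
    [[0.257,-0.154,0.04],0]
  ]
}}

```text
clock: 0.98
ee_pos: [409.0, -281.5, 189.7]
tool_rot: [-0.001, 0.989, 0.146, 0.0]
contact_force: [-1.3, 0.1, 0.1]
grip_width: 63.9
gripper_force: 0.0
```

Emit:
{"method": "move_arm", "body": {
  "commands": [
    [[0.257,-0.154,0.04],0.0355],
    [[0.257,-0.154,0.04],0.0355],
    [[0.257,-0.154,0.04],0.0355],
    [[0.257,-0.154,0.04],0.0355],
    [[0.257,-0.154,0.04],0.0355]
  ]
}}

```text
clock: 1.4
ee_pos: [530.4, -149.0, 165.8]
tool_rot: [-0.001, 0.993, 0.119, 0.0]
contact_force: [-0.3, 0.5, -0.4]
grip_width: 63.7
gripper_force: 0.0
```

```bash
python3 - <<'E'
from bench import *
from h import *
s=get_state();c=camera("wrist");T=wristT(s,c);P,ok=cloud(c,T)
q=s["tool_rot"];yaw=2*np.arctan2(q[2],q[1]);print(s["clock"],s["ee_pos"],yaw)
g=np.radians(13.5);ex=np.array([np.cos(g),np.sin(g)]);ey=np.array([-ex[1],ex[0]])
D=P[...,:2]-[596.5,-136.7];x=D@ex;y=D@ey
m=ok&(P[...,2]>38)&(P[...,2]<50)&(x<-58)&(x>-95)&(abs(y)<40)
t=P[m];r=cv2.minAreaRect(t[:,:2].astype(np.float32));print("tab",len(t),r,t[:,2].mean(),np.median(x[m]),np.median(y[m]))
cv2.imwrite("pics/w1.png",c["color"][:,:,::-1])
E
```

```text
1.4 [ 530.37365368 -149.02944558  165.75266726] 0.23956700777667644
tab 522 ((523.8876342773438, -154.5841522216797), (12.805692672729492, 39.5872802734375), 13.3174409866333) 46.06036113680985 -74.63024550783456 -0.9188260141083986
```

Emit:
{"method": "move_arm", "body": {
  "commands": [
    [[-0.008,0.0075,0.06],0.0],
    [[-0.008,0.0075,0.12],0.0],
    [[-0.008,0.0075,0.17],0],
    [[-0.008,0.0075,0.2165],0],
    [[-0.008,0.0075,0.2165],0]
  ]
}}

```text
clock: 1.87
ee_pos: [520.2, -156.9, 31.2]
tool_rot: [-0.003, 0.993, 0.118, -0.004]
contact_force: [-2.0, -0.2, -0.4]
grip_width: 63.7
gripper_force: 0.0
```

Emit:
{"method": "move_arm", "body": {
  "commands": [
    [[0,0,0],0],
    [[0,0,0],0],
    [[0,0,0],0],
    [[0,0,0],0],
    [[0,0,0],0]
  ],
  "gripper": 1,
  "grip_force": 25
}}

```text
clock: 2.28
ee_pos: [524.5, -154.6, 38.3]
tool_rot: [-0.003, 0.993, 0.118, -0.0]
contact_force: [-1.3, 17.2, 4.5]
grip_width: 39.5
gripper_force: 25.0
```

Emit:
{"method": "move_arm", "body": {
  "commands": [
    [[0.0033,0,-0.031],0],
    [[0.0113,0,-0.0613],0],
    [[0.0237,0,-0.09],0],
    [[0.04,0,-0.1165],0],
    [[0.0605,0,-0.14],0]
  ]
}}

```text
clock: 2.7
ee_pos: [558.2, -146.5, 122.3]
tool_rot: [-0.003, 0.993, 0.118, -0.002]
contact_force: [-3.3, 12.4, -2.6]
grip_width: 39.2
gripper_force: 25.0
```

Emit:
{"method": "move_arm", "body": {
  "commands": [
    [[0.0235,0,-0.0205],0],
    [[0.05,0,-0.037],0],
    [[0.0785,0,-0.05],0],
    [[0.1087,0,-0.058],0],
    [[0.14,0,-0.0615],0]
  ]
}}

```text
clock: 3.12
ee_pos: [642.4, -126.4, 161.8]
tool_rot: [-0.002, 0.993, 0.119, 0.001]
contact_force: [-4.2, 12.9, 3.4]
grip_width: 39.2
gripper_force: 25.0
```

```bash
python3 - <<'E'
from bench import *
from h import *
s=get_state();print(s["ee_pos"],s["grip_width"],s["contact_force"])
c=camera("side");cv2.imwrite("pics/s2.png",c["color"][100:300,150:450,::-1])
E
```

```text
[ 642.42016753 -126.41362272  161.77662066] 39.21496844267883 [-4.16561733 12.90667729  3.39309102]
```

View pics/s2.png

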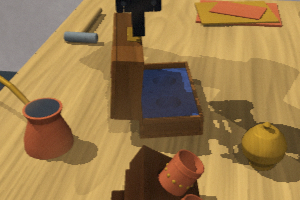

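The crop shows the lid standing nearly vertical, held at its tab near (137,30), with the blue insert exposed at (170,90). I'll let go and rise.

Emit:
{"method": "move_arm", "body": {
  "commands": [
    [[0,0,0],0],
    [[0,0,0],0],
    [[-0.01,0,0],0],
    [[-0.01,0,-0.05],0],
    [[-0.01,0,-0.1],0]
  ],
  "gripper": -0.45
}}

```text
clock: 3.58
ee_pos: [633.8, -132.2, 217.0]
tool_rot: [-0.001, 0.993, 0.117, -0.002]
contact_force: [0.9, -0.3, 0.7]
grip_width: 63.9
gripper_force: 0.0
```

Emit:
{"method": "move_arm", "body": {
  "commands": [
    [[-0.04,0,-0.06],0],
    [[-0.1,0,-0.12],0],
    [[-0.14,0,-0.16],0],
    [[-0.14,0,-0.16],0],
    [[-0.14,0,-0.16],0]
  ]
}}

```text
clock: 4.0
ee_pos: [553.9, -153.2, 317.8]
tool_rot: [0.002, 0.993, 0.117, 0.003]
contact_force: [-0.3, 0.9, -0.5]
grip_width: 63.9
gripper_force: 0.0
```

```bash
python3 - <<'E'
from bench import *
from h import *
s=get_state();c=camera("wrist");T=wristT(s,c);P,ok=cloud(c,T)
print(s["clock"],s["ee_pos"])
np.savez("w3.npz",**c,T=T)
g=np.radians(13.5);ex=np.array([np.cos(g),np.sin(g)]);ey=np.array([-ex[1],ex[0]])
D=P[...,:2]-[596.5,-136.7];x=D@ex;y=D@ey
m=ok&(P[...,2]<30)&(P[...,2]>0)&(abs(x)<40)&(abs(y)<85)
for sg in(1,-1):
    k=m&(y*sg>0);r=cv2.minEnclosingCircle(np.c_[x[k],y[k]].astype(np.float32));print(k.sum(),r,np.percentile(P[k][:,2],[5,50]))
b=ok&(P[...,2]>31)&(P[...,2]<45)&(abs(x)<75)&(abs(y)<125)
print("case outer",cv2.minAreaRect(P[b][:,:2].astype(np.float32)))
cv2.imwrite("pics/w3.png",c["color"][:,:,::-1])
E
```

```text
4.0 [ 553.86038215 -153.21012726  317.809791  ]
768 ((-1.1283737421035767, 45.21021270751953), 22.975624084472656) [6.25181221 7.84809642]
773 ((-1.218465805053711, -35.200653076171875), 23.106449127197266) [6.17781924 7.78196741]
case outer ((605.2052612304688, -134.89170837402344), (131.1201171875, 210.25341796875), 13.422771453857422)
```

View pics/w3.png

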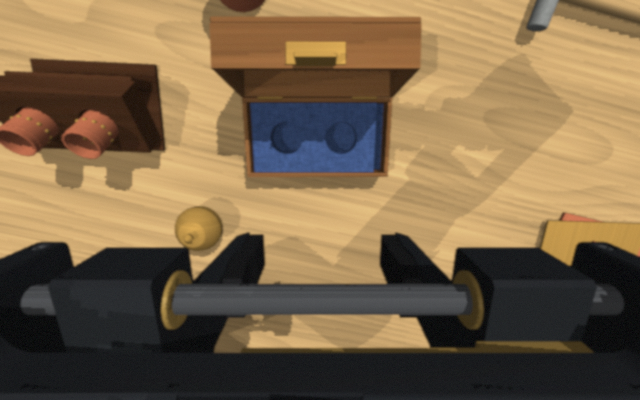

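The wrist view shows the lid open and the pockets at px (288,137) and (341,137), so the insert is shifted +5 mm along the case. Next, the nearer beaker.

Emit:
{"method": "move_arm", "body": {
  "commands": [
    [[0.0402,-0.2466,0.08],0],
    [[0.0402,-0.2466,0.08],0],
    [[0.0402,-0.2466,0.08],0],
    [[0.0402,-0.2466,0.08],0],
    [[0.0402,-0.2466,0.08],0]
  ]
}}

```text
clock: 4.47
ee_pos: [540.5, 3.5, 261.3]
tool_rot: [-0.002, 0.993, 0.12, -0.003]
contact_force: [-1.0, 0.5, 0.1]
grip_width: 63.6
gripper_force: 0.0
```

Emit:
{"method": "move_arm", "body": {
  "commands": [
    [[0.0402,-0.2466,0.08],0.0284],
    [[0.0402,-0.2466,0.08],0.0284],
    [[0.0402,-0.2466,0.08],0.0284],
    [[0.0402,-0.2466,0.08],0.0284],
    [[0.0402,-0.2466,0.08],0.0284]
  ]
}}

```text
clock: 4.88
ee_pos: [529.1, 151.9, 213.7]
tool_rot: [-0.001, 0.995, 0.099, -0.003]
contact_force: [0.4, 0.2, -0.8]
grip_width: 63.9
gripper_force: 0.0
```

```bash
cat > bk.py <<'E'
from bench import *
from h import *
import sys
tgt=np.array(eval(sys.argv[1]))
s=get_state();q=s["tool_rot"];yaw=2*np.arctan2(q[2],q[1]);print(s["clock"],s["ee_pos"],yaw,np.degrees(yaw))
print("units",units(tgt-s["ee_pos"],yaw))
E
python3 bk.py "[532,145.8,73]"
```

```text
4.8833 [529.1202354  151.85591383 213.67158918] 0.1986727225555402 11.383108506806009
units [0.0027 0.0108 0.2345]
```

Emit:
{"method": "move_arm", "body": {
  "commands": [
    [[0.0027,0.0108,0.05],0],
    [[0.0027,0.0108,0.1],0],
    [[0.0027,0.0108,0.13],0],
    [[0.0027,0.0108,0.13],0],
    [[0.0027,0.0108,0.13],0]
  ]
}}

```text
clock: 5.3
ee_pos: [533.9, 140.6, 138.2]
tool_rot: [-0.0, 0.995, 0.097, -0.002]
contact_force: [0.3, 0.2, 0.3]
grip_width: 64.1
gripper_force: 0.0
```

```bash
python3 bk.py "[532,145.8,73]"
```

```text
5.3 [533.85718811 140.64031419 138.17045442] 0.19348877112835697 11.08608996882759
units [-0.0014 -0.009   0.1086]
```

Emit:
{"method": "move_arm", "body": {
  "commands": [
    [[-0.0014,-0.009,0.0],0],
    [[-0.0014,-0.009,0.04],0],
    [[-0.0014,-0.009,0.08],0],
    [[-0.0014,-0.009,0.1086],0],
    [[-0.0014,-0.009,0.1086],0]
  ]
}}

```text
clock: 5.72
ee_pos: [531.4, 146.5, 72.8]
tool_rot: [-0.0, 0.995, 0.097, -0.002]
contact_force: [-0.2, -0.2, 0.1]
grip_width: 63.9
gripper_force: 0.0
```

Emit:
{"method": "move_arm", "body": {
  "commands": [
    [[0,0,0],0],
    [[0,0,0],0],
    [[0,0,0],0],
    [[0,0,0],0],
    [[0,0,0],0]
  ],
  "gripper": 1,
  "grip_force": 15
}}

```text
clock: 6.13
ee_pos: [534.4, 146.3, 76.5]
tool_rot: [0.0, 0.995, 0.097, 0.002]
contact_force: [0.4, -1.5, 7.2]
grip_width: 42.1
gripper_force: 15.0
```

```bash
python3 bk.py "[532,145.8,73]"
```

```text
6.1333 [534.37208618 146.32856221  76.5008815 ] 0.19398742108270975 11.114660506666395
units [-0.004   0.0001  0.0058]
```

Emit:
{"method": "move_arm", "body": {
  "commands": [
    [[-0.0073,0,-0.0112],0],
    [[-0.0146,0,-0.0224],0],
    [[-0.0219,0,-0.0336],0],
    [[-0.0292,0,-0.0448],0],
    [[-0.0363,0,-0.056],0]
  ]
}}

```text
clock: 6.55
ee_pos: [509.9, 142.4, 108.5]
tool_rot: [-0.0, 0.995, 0.097, -0.001]
contact_force: [-0.7, 0.2, -1.5]
grip_width: 42.2
gripper_force: 15.0
```

Emit:
{"method": "move_arm", "body": {
  "commands": [
    [[-0.01,0,-0.02],0],
    [[-0.02,0,-0.06],0],
    [[-0.02,0,-0.1],0],
    [[-0.02,0,-0.1],0],
    [[-0.02,0,-0.1],0]
  ]
}}

```text
clock: 6.97
ee_pos: [499.8, 140.2, 169.3]
tool_rot: [-0.0, 0.995, 0.097, 0.001]
contact_force: [-0.0, -0.3, -1.8]
grip_width: 42.5
gripper_force: 15.0
```

```bash
python3 - <<'E'
from bench import *
from h import *
s=get_state();print(s["ee_pos"],s["grip_width"],s["contact_force"])
c=camera("side");cv2.imwrite("pics/s4.png",c["color"][:,200:500,::-1])
Q,o=cloud(c,c["cam_to_world"]);rr=cv2.erode((red(c)&o).astype(np.uint8),np.ones((3,3)))>0
X=Q[rr&(np.linalg.norm(Q-s["ee_pos"],axis=-1)<75)];print(len(X),X.mean(0),X.min(0),X.max(0))
E
```

```text
[499.80915037 140.1622814  169.30139001] 42.47918986424747 [-0.02116014 -0.28635432 -1.80122337]
768 [518.21294054 159.53947275 158.46427252] [476.41224817 144.98134734 134.73197608] [538.29285384 166.16961607 184.63247873]
```

View pics/s4.png

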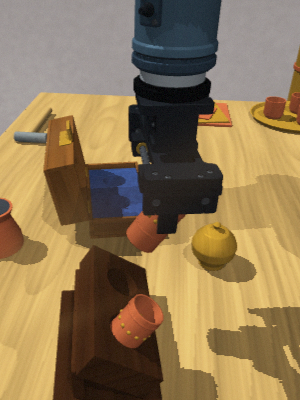

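The crop shows the beaker held at (147,232), still leaning about 33°, with the lid standing open. I'll carry it to the case front and right it by pushing its foot gently against the case's front wall.

Emit:
{"method": "move_arm", "body": {
  "commands": [
    [[-0.0587,0.2457,0],0],
    [[-0.0587,0.2457,0],0],
    [[-0.0587,0.2457,0],0],
    [[-0.0587,0.2457,0],0],
    [[-0.0587,0.2457,0],0]
  ]
}}

```text
clock: 7.43
ee_pos: [492.2, -15.4, 166.3]
tool_rot: [0.0, 0.996, 0.095, -0.002]
contact_force: [0.3, -0.2, -1.1]
grip_width: 41.7
gripper_force: 15.0
```

Emit:
{"method": "move_arm", "body": {
  "commands": [
    [[-0.0587,0.2457,0],-0.0277],
    [[-0.0587,0.2457,0],-0.0277],
    [[-0.0587,0.2457,0],-0.0277],
    [[-0.0587,0.2457,0],-0.0277],
    [[-0.0587,0.2457,0],-0.0277]
  ]
}}

```text
clock: 7.85
ee_pos: [486.6, -166.5, 166.7]
tool_rot: [-0.0, 0.993, 0.115, -0.001]
contact_force: [0.3, -0.9, -1.7]
grip_width: 42.1
gripper_force: 15.0
```

Emit:
{"method": "move_arm", "body": {
  "commands": [
    [[0,0,0.05],0],
    [[0,0,0.1],0],
    [[0,0,0.15],0],
    [[0,0,0.15],0],
    [[0,0,0.15],0]
  ]
}}

```text
clock: 8.27
ee_pos: [485.4, -160.7, 75.9]
tool_rot: [-0.002, 0.993, 0.118, -0.003]
contact_force: [0.2, 0.3, -0.9]
grip_width: 42.3
gripper_force: 15.0
```

```bash
python3 bk.py "[487.6,-162.8,52]"
```

```text
8.2667 [ 485.35217264 -160.65084738   75.86807321] 0.236143361501598 13.530017974073653
units [0.0028 0.0044 0.0398]
```

Emit:
{"method": "move_arm", "body": {
  "commands": [
    [[0,0.004,0.02],0],
    [[0,0.004,0.038],0],
    [[0,0.004,0.038],0],
    [[0,0.004,0.038],0]
  ],
  "grip_force": 8
}}

```text
clock: 8.6
ee_pos: [487.9, -165.1, 55.4]
tool_rot: [-0.0, 0.993, 0.118, -0.0]
contact_force: [-0.4, 0.2, -1.0]
grip_width: 42.3
gripper_force: 8.0
```

Emit:
{"method": "move_arm", "body": {
  "commands": [
    [[0.012,0,0],0],
    [[0.02,0,0],0],
    [[0.028,0,0],0],
    [[0.036,0,0],0],
    [[0.042,0,0],0]
  ]
}}

```text
clock: 9.02
ee_pos: [513.2, -159.3, 55.7]
tool_rot: [0.0, 0.993, 0.118, 0.0]
contact_force: [-2.4, -0.5, 0.3]
grip_width: 42.3
gripper_force: 8.0
```

Emit:
{"method": "move_arm", "body": {
  "commands": [
    [[0.004,0,0],0],
    [[0.008,0,0],0],
    [[0.012,0,0],0],
    [[0.016,0,0],0],
    [[0.016,0,0],0]
  ]
}}

```text
clock: 9.43
ee_pos: [522.2, -157.0, 55.3]
tool_rot: [-0.0, 0.993, 0.118, 0.0]
contact_force: [-1.8, -0.2, -1.6]
grip_width: 42.5
gripper_force: 8.0
```

```bash
python3 - <<'E'
from bench import *
from h import *
s=get_state();print(s["ee_pos"],s["grip_width"],s["contact_force"],s["moment"])
c=camera("side");i=c["color"][90:290,230:430,::-1];cv2.imwrite("pics/s5.png",cv2.resize(i,(600,600)))
E
```

```text
[ 522.1518986  -156.95455576   55.33609242] 42.46119174893812 [-1.76714305 -0.17362696 -1.59090906] [-0.00670596  0.16416123 -0.01711118]
```

View pics/s5.png

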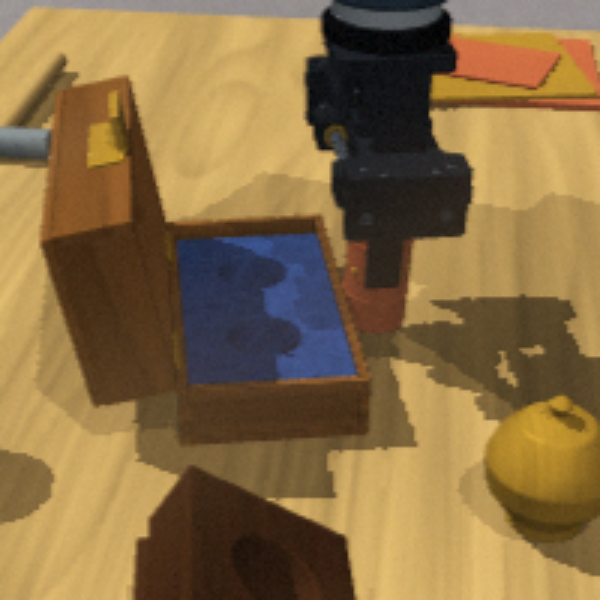

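The crop shows the beaker now upright in the grip at (377,290), against the case front. I'll nudge a little more, back off and lift.

Emit:
{"method": "move_arm", "body": {
  "commands": [
    [[0.004,0,0],0],
    [[0.004,0,0],0]
  ]
}}

```text
clock: 9.65
ee_pos: [524.1, -156.5, 55.3]
tool_rot: [-0.0, 0.993, 0.117, -0.0]
contact_force: [-1.1, 0.2, -1.2]
grip_width: 42.1
gripper_force: 8.0
```

Emit:
{"method": "move_arm", "body": {
  "commands": [
    [[-0.006,0,0],0],
    [[-0.012,0,-0.02],0],
    [[-0.012,0,-0.07],0],
    [[-0.012,0,-0.12],0],
    [[-0.012,0,-0.12],0]
  ],
  "grip_force": 12
}}

```text
clock: 10.07
ee_pos: [520.6, -160.2, 133.4]
tool_rot: [0.003, 0.993, 0.117, 0.004]
contact_force: [0.6, -1.8, 0.2]
grip_width: 42.2
gripper_force: 12.0
```

```bash
python3 bk.py "[603.6,-171.2,110]"; python3 - <<'E'
from bench import *
from h import *
s=get_state();c=camera("side")
Q,o=cloud(c,c["cam_to_world"]);rr=cv2.erode((red(c)&o).astype(np.uint8),np.ones((3,3)))>0
X=Q[rr&(np.linalg.norm(Q-s["ee_pos"],axis=-1)<70)];print(len(X),X.min(0),X.max(0))
g=np.radians(13.5);x=(X[:,:2]-np.array(s["ee_pos"])[:2])@[np.cos(g),np.sin(g)]
for lo in range(-48,6,6):
    k=(X[:,2]-s["ee_pos"][2]>=lo)&(X[:,2]-s["ee_pos"][2]<lo+6)
    if k.sum()>5: print(lo,k.sum(),np.percentile(x[k],[3,97]).round(1))
E
```

```text
10.0667 [ 520.5867168  -160.18076217  133.3559531 ] 0.23548965903943778 13.49256358193456
units [0.1303 0.0501 0.0389]
113 [ 498.62389722 -174.95656085   97.21307304] [ 533.02412709 -137.64925898  161.72819422]
-36 7 [ 1.1 14.2]
-30 7 [ 8.2 13.9]
-24 7 [-17.5  12. ]
-18 15 [-7.7 15. ]
-12 19 [-8.8 15.1]
```

Emit:
{"method": "move_arm", "body": {
  "commands": [
    [[0.06,0.0501,0],0],
    [[0.1303,0.0501,0],0],
    [[0.1303,0.0501,0],0],
    [[0.1303,0.0501,0],0],
    [[0.1303,0.0501,0],0]
  ]
}}

```text
clock: 10.53
ee_pos: [599.0, -168.6, 125.6]
tool_rot: [-0.001, 0.993, 0.118, -0.001]
contact_force: [-0.0, -0.5, -1.2]
grip_width: 42.4
gripper_force: 12.0
```

```bash
python3 bk.py "[603.6,-171.2,92]"; python3 - <<'E'
from bench import *
from h import *
s=get_state();c=camera("side");i=c["color"][90:290,230:430,::-1];cv2.imwrite("pics/s6.png",cv2.resize(i,(600,600)));print(s["contact_force"])
E
```

```text
10.5333 [ 599.00881741 -168.64906562  125.63339502] 0.23616922927589382 13.531500088366199
units [0.0064 0.0059 0.0561]
[-0.01634027 -0.51463837 -1.18235501]
```

View pics/s6.png

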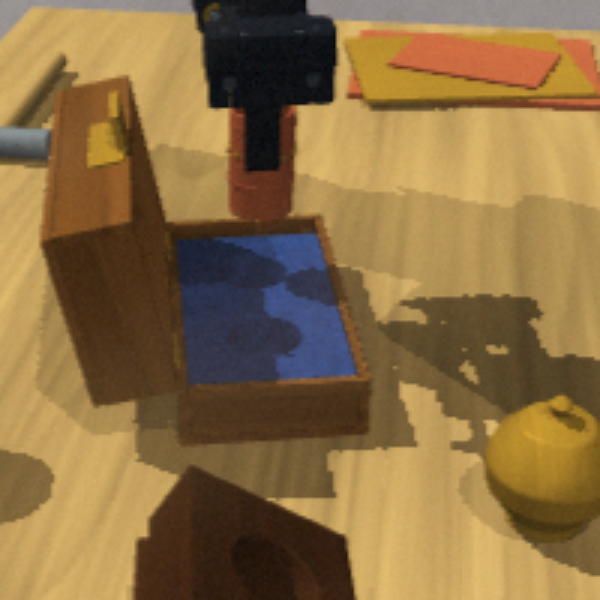

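The beaker at (262,160) hangs upright over the far pocket. I'll centre it and lower gently, feeling for contact.

Emit:
{"method": "move_arm", "body": {
  "commands": [
    [[0.0064,0.0059,0.01],0],
    [[0.0064,0.0059,0.03],0],
    [[0.0064,0.0059,0.05],0],
    [[0.0064,0.0059,0.05],0],
    [[0.0064,0.0059,0.05],0]
  ],
  "grip_force": 9
}}

```text
clock: 11.0
ee_pos: [603.2, -171.3, 95.5]
tool_rot: [-0.001, 0.993, 0.117, -0.001]
contact_force: [0.3, -1.1, -1.1]
grip_width: 42.8
gripper_force: 9.0
```

```bash
python3 bk.py "[603.6,-171.2,72]"
```

```text
11.0 [ 603.22670157 -171.27328898   95.51768793] 0.23521253361076067 13.476685464475608
units [0.0006 0.     0.0392]
```

Emit:
{"method": "move_arm", "body": {
  "commands": [
    [[0.0006,0,0.01],0],
    [[0.0006,0,0.02],0],
    [[0.0006,0,0.027],0],
    [[0.0006,0,0.033],0],
    [[0.0006,0,0.039],0]
  ]
}}

```text
clock: 11.42
ee_pos: [605.0, -171.6, 73.5]
tool_rot: [-0.0, 0.993, 0.117, -0.0]
contact_force: [0.5, 0.5, -0.5]
grip_width: 42.1
gripper_force: 9.0
```

Emit:
{"method": "move_arm", "body": {
  "commands": [
    [[-0.001,0,0.006],0],
    [[-0.001,0,0.012],0],
    [[-0.001,0,0.018],0],
    [[-0.001,0,0.024],0],
    [[-0.001,0,0.024],0]
  ]
}}

```text
clock: 11.83
ee_pos: [604.0, -171.6, 58.6]
tool_rot: [-0.0, 0.993, 0.117, -0.001]
contact_force: [-0.1, 0.1, -2.7]
grip_width: 41.9
gripper_force: 9.0
```

Emit:
{"method": "move_arm", "body": {
  "commands": [
    [[0,0,0.004],0],
    [[0,0,0.008],0],
    [[0,0,0.011],0],
    [[0,0,0.011],0]
  ]
}}

```text
clock: 12.17
ee_pos: [604.2, -171.7, 52.5]
tool_rot: [-0.0, 0.993, 0.117, -0.0]
contact_force: [0.5, 0.1, -1.3]
grip_width: 42.5
gripper_force: 9.0
```

Emit:
{"method": "move_arm", "body": {
  "commands": [
    [[0,0,0.003],0],
    [[0,0,0.006],0],
    [[0,0,0.006],0]
  ]
}}

```text
clock: 12.42
ee_pos: [604.9, -171.9, 49.7]
tool_rot: [0.0, 0.993, 0.117, 0.0]
contact_force: [0.8, 0.3, 0.3]
grip_width: 42.1
gripper_force: 9.0
```

Emit:
{"method": "move_arm", "body": {
  "commands": [
    [[0,0,0.003],0],
    [[0,0,0.005],0],
    [[0,0,0.005],0]
  ]
}}

```text
clock: 12.67
ee_pos: [606.2, -172.2, 48.4]
tool_rot: [0.001, 0.993, 0.117, 0.002]
contact_force: [0.7, 2.6, 7.8]
grip_width: 42.2
gripper_force: 9.0
```

Contact with the pocket floor at about 8 N, so I'll release and rise.

Emit:
{"method": "move_arm", "body": {
  "commands": [
    [[-0.003,0,-0.002],0],
    [[-0.003,0,-0.002],0],
    [[-0.003,0,-0.002],0],
    [[-0.003,0,-0.04],0],
    [[-0.003,0,-0.08],0]
  ],
  "gripper": -0.45
}}

```text
clock: 13.08
ee_pos: [600.7, -171.5, 92.3]
tool_rot: [-0.001, 0.993, 0.117, -0.002]
contact_force: [0.0, -0.5, 0.7]
grip_width: 64.1
gripper_force: 0.0
```

Emit:
{"method": "move_arm", "body": {
  "commands": [
    [[-0.03,-0.03,-0.06],0],
    [[-0.07,-0.07,-0.12],0],
    [[-0.11,-0.09,-0.18],0],
    [[-0.11,-0.09,-0.24],0],
    [[-0.11,-0.09,-0.24],0]
  ]
}}

```text
clock: 13.5
ee_pos: [527.2, -135.7, 245.5]
tool_rot: [0.003, 0.993, 0.118, 0.004]
contact_force: [2.2, 0.2, 0.9]
grip_width: 63.5
gripper_force: 0.0
```

```bash
cat > chk.py <<'E'
from bench import *
from h import *
s=get_state();c=camera("wrist");T=wristT(s,c);P,ok=cloud(c,T)
g=np.radians(13.5);ex=np.array([np.cos(g),np.sin(g)]);ey=np.array([-ex[1],ex[0]])
D=P[...,:2]-[596.5,-136.7];x=D@ex;y=D@ey
rr=ok&red(c)&(abs(x)<50)&(abs(y)<100)&(P[...,2]>70)&(P[...,2]<110)
for sg in(1,-1):
    k=rr&(y*sg>0)
    if k.sum()>20: print("rim",sg,k.sum(),cv2.minEnclosingCircle(np.c_[x[k],y[k]].astype(np.float32)),np.percentile(P[k][:,2],[5,50,95]))
S=camera("side");Q,o=cloud(S,S["cam_to_world"])
cv2.imwrite("pics/chk_%.0f.png"%(s["clock"]*10),np.hstack([c["color"][60:360,120:520],S["color"][60:360,230:630]])[:,:,::-1]);print("chk_%.0f"%(s["clock"]*10))
E
python3 chk.py; python3 bk.py "[517.7,224.6,213]"
```

```text
rim -1 354 ((-0.8726822733879089, -36.341243743896484), 21.125120162963867) [70.62560211 77.11364621 78.65443383]
chk_135
13.6 [ 526.92929511 -135.72809549  241.10022532] 0.23543862950377084 13.489639804910333
units [ 0.1251 -0.5876  0.0468]
```

The first beaker is seated: its rim is at z 78 mm, centred at y −36 mm. Now the second one.

Emit:
{"method": "move_arm", "body": {
  "commands": [
    [[0.0625,-0.2938,0.0234],0],
    [[0.0625,-0.2938,0.0234],0],
    [[0.0625,-0.2938,0.0234],0],
    [[0.0625,-0.2938,0.0234],0],
    [[0.0625,-0.2938,0.0234],0]
  ]
}}

```text
clock: 14.02
ee_pos: [519.2, 49.5, 221.2]
tool_rot: [-0.001, 0.993, 0.119, -0.002]
contact_force: [-1.1, -0.5, 0.2]
grip_width: 64.1
gripper_force: 0.0
```

Emit:
{"method": "move_arm", "body": {
  "commands": [
    [[0.0625,-0.2938,0.0234],0.0284],
    [[0.0625,-0.2938,0.0234],0.0284],
    [[0.0625,-0.2938,0.0234],0.0284],
    [[0.0625,-0.2938,0.0234],0.0284],
    [[0.0625,-0.2938,0.0234],0.0284]
  ]
}}

```text
clock: 14.43
ee_pos: [514.5, 229.5, 207.0]
tool_rot: [-0.001, 0.995, 0.098, -0.002]
contact_force: [-0.8, 0.2, -0.6]
grip_width: 63.7
gripper_force: 0.0
```

Emit:
{"method": "move_arm", "body": {
  "commands": [
    [[0,0,0.05],0],
    [[0,0,0.1],0],
    [[0,0,0.12],0],
    [[0,0,0.12],0],
    [[0,0,0.12],0]
  ]
}}

```text
clock: 14.85
ee_pos: [515.8, 224.7, 136.8]
tool_rot: [0.0, 0.995, 0.096, -0.002]
contact_force: [-1.1, 0.3, 0.3]
grip_width: 63.8
gripper_force: 0.0
```

```bash
python3 bk.py "[516.6,224.4,73]"
```

```text
14.85 [515.826773   224.70721685 136.83964098] 0.19233184442480364 11.019802951508002
units [0.0012 0.0007 0.1064]
```

Emit:
{"method": "move_arm", "body": {
  "commands": [
    [[0.0012,0.0007,0.03],0],
    [[0.0012,0.0007,0.06],0],
    [[0.0012,0.0007,0.09],0],
    [[0.0012,0.0007,0.1064],0],
    [[0.0012,0.0007,0.1064],0]
  ]
}}

```text
clock: 15.27
ee_pos: [516.9, 224.4, 73.5]
tool_rot: [0.0, 0.995, 0.096, -0.001]
contact_force: [-1.1, 0.2, -0.2]
grip_width: 63.6
gripper_force: 0.0
```

Emit:
{"method": "move_arm", "body": {
  "commands": [
    [[0,0,0],0],
    [[0,0,0],0],
    [[0,0,0],0],
    [[0,0,0],0],
    [[0,0,0],0]
  ],
  "gripper": 1,
  "grip_force": 15
}}

```text
clock: 15.68
ee_pos: [518.6, 224.8, 75.9]
tool_rot: [0.0, 0.995, 0.096, 0.001]
contact_force: [-0.3, -2.6, 5.6]
grip_width: 41.9
gripper_force: 15.0
```

Emit:
{"method": "move_arm", "body": {
  "commands": [
    [[-0.0073,0,-0.0112],0],
    [[-0.0146,0,-0.0224],0],
    [[-0.0219,0,-0.0336],0],
    [[-0.0292,0,-0.0448],0],
    [[-0.0363,0,-0.056],0]
  ]
}}

```text
clock: 16.1
ee_pos: [494.5, 220.8, 108.4]
tool_rot: [-0.0, 0.995, 0.096, -0.001]
contact_force: [-0.3, -0.2, -1.3]
grip_width: 42.4
gripper_force: 15.0
```

Emit:
{"method": "move_arm", "body": {
  "commands": [
    [[-0.01,0,-0.02],0],
    [[-0.02,0,-0.06],0],
    [[-0.02,0,-0.1],0],
    [[-0.02,0,-0.1],0],
    [[-0.02,0,-0.1],0]
  ]
}}

```text
clock: 16.52
ee_pos: [484.4, 218.8, 169.3]
tool_rot: [-0.0, 0.995, 0.096, 0.001]
contact_force: [0.1, 0.0, -1.3]
grip_width: 41.7
gripper_force: 15.0
```

Emit:
{"method": "move_arm", "body": {
  "commands": [
    [[-0.058,0.312,0],0],
    [[-0.058,0.312,0],0],
    [[-0.058,0.312,0],0],
    [[-0.058,0.312,0],0],
    [[-0.058,0.312,0],0]
  ]
}}

```text
clock: 16.93
ee_pos: [484.3, 25.1, 166.3]
tool_rot: [-0.0, 0.995, 0.096, -0.002]
contact_force: [0.3, 0.5, -0.9]
grip_width: 42.2
gripper_force: 15.0
```

Emit:
{"method": "move_arm", "body": {
  "commands": [
    [[-0.058,0.312,0],-0.0277],
    [[-0.058,0.312,0],-0.0277],
    [[-0.058,0.312,0],-0.0277],
    [[-0.058,0.312,0],-0.0277],
    [[-0.058,0.312,0],-0.0277]
  ]
}}

```text
clock: 17.35
ee_pos: [486.3, -165.6, 166.4]
tool_rot: [-0.0, 0.993, 0.116, -0.001]
contact_force: [0.3, -0.7, -0.4]
grip_width: 42.1
gripper_force: 15.0
```

Emit:
{"method": "move_arm", "body": {
  "commands": [
    [[0,0,0.05],0],
    [[0,0,0.1],0],
    [[0,0,0.14],0],
    [[0,0,0.14],0],
    [[0,0,0.14],0]
  ]
}}

```text
clock: 17.77
ee_pos: [485.6, -161.1, 81.7]
tool_rot: [-0.002, 0.993, 0.117, -0.002]
contact_force: [-0.2, -0.2, -1.1]
grip_width: 42.4
gripper_force: 15.0
```

```bash
python3 bk.py "[487.6,-162.8,55]"
```

```text
17.7667 [ 485.58180541 -161.06743818   81.74493492] 0.23432560579135822 13.425868243691108
units [0.0026 0.0036 0.0446]
```

Emit:
{"method": "move_arm", "body": {
  "commands": [
    [[0.002,0.0036,0.02],0],
    [[0.002,0.0036,0.0446],0],
    [[0.002,0.0036,0.0446],0],
    [[0.002,0.0036,0.0446],0]
  ],
  "grip_force": 8
}}

```text
clock: 18.1
ee_pos: [489.6, -164.1, 57.6]
tool_rot: [-0.0, 0.993, 0.117, 0.0]
contact_force: [0.5, 0.9, -1.9]
grip_width: 42.2
gripper_force: 8.0
```

Emit:
{"method": "move_arm", "body": {
  "commands": [
    [[0.012,0,0],0],
    [[0.02,0,0],0],
    [[0.028,0,0],0],
    [[0.036,0,0],0],
    [[0.042,0,0],0]
  ]
}}

```text
clock: 18.52
ee_pos: [514.8, -158.3, 57.7]
tool_rot: [0.0, 0.993, 0.117, 0.0]
contact_force: [-2.4, -1.4, -0.7]
grip_width: 41.9
gripper_force: 8.0
```

```bash
python3 bk.py "[523.8,-156.5,55.3]"
```

```text
18.5167 [ 514.80628328 -158.30792483   57.73584597] 0.23472277784009976 13.448624525824561
units [0.0153 0.0006 0.0041]
```

Emit:
{"method": "move_arm", "body": {
  "commands": [
    [[0.004,0,0],0],
    [[0.008,0,0],0],
    [[0.012,0,0],0],
    [[0.0165,0,0],0],
    [[0.0165,0,0],0]
  ]
}}

```text
clock: 18.93
ee_pos: [523.7, -155.9, 57.2]
tool_rot: [-0.0, 0.993, 0.117, -0.0]
contact_force: [-1.4, 0.2, -2.1]
grip_width: 42.6
gripper_force: 8.0
```

Emit:
{"method": "move_arm", "body": {
  "commands": [
    [[-0.006,0,0],0],
    [[-0.012,0,-0.02],0],
    [[-0.012,0,-0.07],0],
    [[-0.012,0,-0.12],0],
    [[-0.012,0,-0.12],0]
  ],
  "grip_force": 12
}}

```text
clock: 19.35
ee_pos: [519.9, -159.6, 135.2]
tool_rot: [0.003, 0.993, 0.117, 0.004]
contact_force: [1.7, -0.7, -1.0]
grip_width: 42.3
gripper_force: 12.0
```

```bash
python3 bk.py "[584.9,-93.0,125]"; python3 chk.py
```

```text
19.35 [ 519.91290919 -159.60700663  135.19287204] 0.23435045780465713 13.427292159165537
units [ 0.1311 -0.0828  0.017 ]
rim -1 892 ((-1.084563970565796, -36.6397819519043), 21.04588508605957) [70.8750012  77.21954165 78.57505214]
chk_194
```

View pics/chk_194.png

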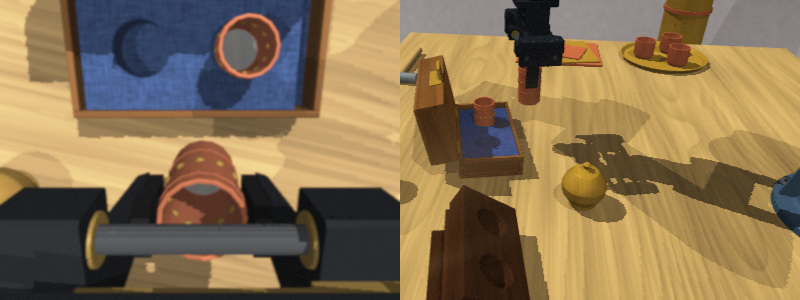

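Emit:
{"method": "move_arm", "body": {
  "commands": [
    [[0.06,-0.0828,0],0],
    [[0.1311,-0.0828,0],0],
    [[0.1311,-0.0828,0],0],
    [[0.1311,-0.0828,0],0],
    [[0.1311,-0.0828,0],0]
  ]
}}

```text
clock: 19.87
ee_pos: [580.5, -90.2, 127.2]
tool_rot: [-0.001, 0.993, 0.118, -0.002]
contact_force: [-0.1, 0.2, -1.4]
grip_width: 42.2
gripper_force: 12.0
```

```bash
python3 bk.py "[584.9,-93.0,96]"
```

```text
19.8667 [580.48883526 -90.23742927 127.18671174] 0.23609919836773915 13.527487612893468
units [0.0061 0.0062 0.052 ]
```

The combined picture shows the first beaker standing in the right pocket (wrist half, 248,45) and the second hanging upright (side half, 529,85). I'll centre it over the free pocket and lower.

Emit:
{"method": "move_arm", "body": {
  "commands": [
    [[0.0061,0.0062,0.01],0],
    [[0.0061,0.0062,0.03],0],
    [[0.0061,0.0062,0.05],0],
    [[0.0061,0.0062,0.05],0],
    [[0.0061,0.0062,0.05],0]
  ],
  "grip_force": 9
}}

```text
clock: 20.28
ee_pos: [584.2, -93.9, 97.4]
tool_rot: [-0.001, 0.993, 0.116, -0.002]
contact_force: [0.1, 0.2, -0.7]
grip_width: 42.4
gripper_force: 9.0
```

```bash
python3 bk.py "[584.9,-93.0,74]"
```

```text
20.2833 [584.24896398 -93.9290471   97.36781668] 0.23346546235096738 13.376585654780849
units [ 0.0014 -0.0013  0.0389]
```

Emit:
{"method": "move_arm", "body": {
  "commands": [
    [[0.0006,-0.001,0.01],0],
    [[0.0006,-0.001,0.02],0],
    [[0.0006,-0.001,0.027],0],
    [[0.0006,-0.001,0.033],0],
    [[0.0006,-0.001,0.039],0]
  ]
}}

```text
clock: 20.7
ee_pos: [586.1, -93.2, 75.5]
tool_rot: [0.0, 0.993, 0.117, 0.0]
contact_force: [-0.4, -0.1, -2.1]
grip_width: 42.2
gripper_force: 9.0
```

Emit:
{"method": "move_arm", "body": {
  "commands": [
    [[-0.001,0,0.006],0],
    [[-0.001,0,0.012],0],
    [[-0.001,0,0.018],0],
    [[-0.001,0,0.024],0],
    [[-0.001,0,0.024],0]
  ]
}}

```text
clock: 21.12
ee_pos: [585.1, -93.2, 60.6]
tool_rot: [-0.0, 0.993, 0.117, -0.0]
contact_force: [0.6, 0.2, -2.2]
grip_width: 41.9
gripper_force: 9.0
```

Emit:
{"method": "move_arm", "body": {
  "commands": [
    [[0,0,0.004],0],
    [[0,0,0.008],0],
    [[0,0,0.011],0],
    [[0,0,0.011],0]
  ]
}}

```text
clock: 21.45
ee_pos: [585.3, -93.3, 54.5]
tool_rot: [-0.0, 0.993, 0.117, -0.0]
contact_force: [0.2, 0.6, -2.7]
grip_width: 42.3
gripper_force: 9.0
```

Emit:
{"method": "move_arm", "body": {
  "commands": [
    [[0,0,0.003],0],
    [[0,0,0.006],0],
    [[0,0,0.006],0]
  ]
}}

```text
clock: 21.7
ee_pos: [585.4, -93.3, 51.0]
tool_rot: [-0.0, 0.993, 0.117, -0.0]
contact_force: [0.6, 0.4, -0.9]
grip_width: 42.2
gripper_force: 9.0
```

Emit:
{"method": "move_arm", "body": {
  "commands": [
    [[0,0,0.003],0],
    [[0,0,0.005],0],
    [[0,0,0.005],0]
  ]
}}

```text
clock: 21.95
ee_pos: [585.7, -93.6, 48.6]
tool_rot: [0.0, 0.993, 0.117, 0.0]
contact_force: [-1.2, -0.9, 1.6]
grip_width: 42.3
gripper_force: 9.0
```

Emit:
{"method": "move_arm", "body": {
  "commands": [
    [[0,0,0.003],0],
    [[0,0,0.003],0]
  ]
}}

```text
clock: 22.12
ee_pos: [586.1, -93.9, 47.7]
tool_rot: [0.001, 0.993, 0.117, 0.0]
contact_force: [-3.1, -0.7, 7.3]
grip_width: 42.4
gripper_force: 9.0
```

Emit:
{"method": "move_arm", "body": {
  "commands": [
    [[-0.002,0,-0.001],0],
    [[-0.002,0,-0.001],0],
    [[-0.002,0,-0.001],0],
    [[-0.002,0,-0.04],0],
    [[-0.002,0,-0.08],0]
  ],
  "gripper": -0.45
}}

```text
clock: 22.53
ee_pos: [582.5, -93.0, 92.8]
tool_rot: [-0.001, 0.993, 0.117, -0.002]
contact_force: [-0.7, -0.3, 1.1]
grip_width: 63.8
gripper_force: 0.0
```

Emit:
{"method": "move_arm", "body": {
  "commands": [
    [[-0.03,0.03,-0.06],0],
    [[-0.07,0.07,-0.12],0],
    [[-0.11,0.07,-0.18],0],
    [[-0.11,0.07,-0.24],0],
    [[-0.11,0.07,-0.24],0]
  ]
}}

```text
clock: 22.95
ee_pos: [532.1, -152.3, 246.4]
tool_rot: [0.003, 0.993, 0.116, 0.005]
contact_force: [1.5, -0.9, 0.9]
grip_width: 63.7
gripper_force: 0.0
```

```bash
python3 chk.py; cp $(ls -t pics/chk_*|head -1) pics/last.png
```

```text
rim 1 308 ((-2.3852648735046387, 43.05180358886719), 20.78363609313965) [70.24704869 77.10262422 78.62860813]
rim -1 335 ((-0.7588961720466614, -36.34811782836914), 21.140472412109375) [70.59625589 77.17916222 78.70507155]
chk_230
```

View pics/last.png

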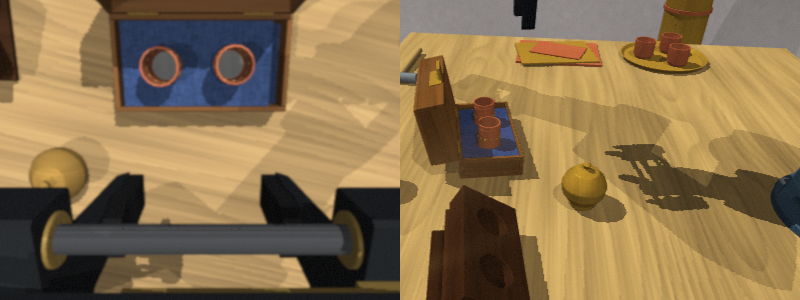

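Both beakers stand upright in their pockets, at wrist-half px (160,65) and (235,65). Both rims are at z ≈ 78 mm, the lid is open and nothing is touched.

```bash
python3 -c "
from bench import *
print(finish_job())"
```

```text
the job is handed in; nothing more can be done
None
```

The job is handed in: the lid stands open by itself, both beakers are upright on their pocket floors and released (rims at about 78 mm, as expected for seated), the bowl and pot were not touched, and it took about 23 s; no verdict was returned.

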